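Centre-punch a caul on the screw press

TASK

Centre-punch the maple bar on the small screw press: slide the bar along the press table, without lifting it, until the pencilled cross in its ring sits right under the punch point with the bar square along the low fence, and let go of it. Then fit the loose crank handle onto the flatted spindle on top of the press, fully down on its collar, turn it clockwise to its stop so that the punch bears on the mark, and turn it all the way back; leave the handle on the spindle and the other things where they are.

Things in the scene. Friction and masses are not known exactly. Their poses are not given: they have to be found in the camera images.
- press: grey cast screw press fixed to the bench. Origin on the bench below the spindle axis; x to the back (column side), y to the left seen from the robot, z up. Base x -90 to +110 mm, y -170 to +80 mm; steel table top at z 20 mm. Column 42x44 mm centred at x +81 mm; head 50 mm wide in y, z 122 to 176 mm, reaches forward from it over the spindle axis
- press_fence (a point): middle of the front face, at the top edge, of the low steel fence on the table: a bar 8 mm high and 235 mm long along press y, its front face 23 mm behind the spindle axis. Frame as the press
- punch: pointed steel punch, 12 mm thick, hanging below the head on the spindle axis; sinks with the screw without turning. Its origin is not on it: use punch_point. It is sprung: it gives way upwards at 1.2 N plus 0.6 N per mm, so turning to the stop is harmless
- punch_point (a point): the point of the punch, always on the spindle axis; 68 mm above the bench (10 mm above the maple bar) with the screw fully up
- spindle (a joint): turn of the press screw in rad: 0 fully up, 1.45 at its lower stop, growing clockwise seen from above. Lowers punch, collar and shaft together by 10 mm per rad: the punch meets the bar at about 1.0 and presses about 3.6 N at 1.4. Friction 0.25 N m (3 N at the knob): it stays where left, and over 25 N straight down on it can drive it down
- spindle_seat (a point): centre of the top face of the spindle's collar (40 mm across), 200 mm above the bench with the screw up. From it rises the D-shaped shaft, 24 mm thick, 36 mm tall, top 7 mm tapered, with one flat 6.5 mm from the axis on this frame's +x side (z up). Turns with the spindle; at joint 0 its x points to press -y (right)
- handle_hub (a point): centre, half-way up, of the hub of the loose dark steel crank handle: 46 mm across, 32 mm high, standing on the bench, with a D bore right through, 1 mm clear of the shaft all round. z up, x along the arm to the knob; the bore's flat is on the +x side, so it seats only with its x along the x of spindle_seat. Grasp across its free +-y sides. 0.25 kg
- handle_foot (a point): centre of the underside of the handle's hub, 16 mm below handle_hub, same frame; meets spindle_seat when fully seated. A balance ball, 30 mm across, sits 48 mm from the hub axis at -x
- handle_knob (a point): on the axis of the upright round wooden knob at the end of the handle's arm: 85 mm along x from the hub axis and 55 mm above the hub's underside. Knob 23 mm thick, from 27 to 75 mm above the underside, standing on the 12 mm thick arm; does not spin on it. Handle and spindle have 0.2 to 0.3 rad of play each way
- caul_centre (a point): centre (half-way up) of the bar: maple, 44 wide (x) x 200 long (y) x 38 mm high, 0.27 kg, lying loose on the press table under the head, its long end sticking out to the right
- caul_mark (a point): the pencilled cross in a 10 mm ring on top of the bar, on its centre line, 40 mm from the centre along the bar's +y (60 mm from its left end). With the bar touching the fence it is 1 mm behind the spindle axis
- sanding_block: cork sanding block, 46x90x27 mm, a bystander; origin at the centre of its underside
- pin_tin: open round brass tin, 65 mm across, 28 mm high, a bystander; origin at the centre of its underside
- varnish_jar: glass varnish jar with dark cap, 64 mm across, 76 mm high, a bystander; origin at the centre of its underside
- spool_clamp: small upright turned wooden clamp with wing nut, 35 mm across, 68 mm high, a bystander; origin at the centre of its underside
- rosin_cake: round cake of rosin, 45 mm across, 16 mm high, a bystander; origin at the centre of its underside

How it is judged:
By the outcome, as a careful person would: the job done as asked, in the order asked, and still so for the second after the job is handed in, with the robot touching nothing.
It also fails if it takes over 72 s, if anything falls off the work surface, if the arm or the gripper's body presses on something with over 40 N, if the wrist force passes 120 N, or if a joint passes its speed limit or range.

ROBOT

A 7-joint arm with a two-finger parallel gripper is mounted at the origin on a cart in front of the work surface, level with it; the furniture and walls round the work are solid. World frame = base frame: x ahead of the robot, y to its left, z up, the work surface at z = 0. Lengths are in m, angles in degrees, forces in N, time in s.
With the tool pointing down it reaches from about 0.425 to 0.875 m from the base axis. Payload 4.7 kg.
Tool frame: the origin (TCP) lies at the very end of the fingers, on their centre line; the grasp point (between the pads) lies 19 mm behind it; z points along the fingers, y is the line along which they close (so a half turn about z gives the same grasp; the last joint's range is limited). The gripper opens to 87 mm and grips with 3 to 60 N. Pads are 19 mm wide; open, the fingers measure 117 mm over their backs; the gripper's body (75 mm by 190 mm) begins 51 mm behind the grasp point.
Start: joints at [-62.676, 18.392, -4.016, 83.108, 1.295, 78.541, -3.26], TCP at [0.29, 0.582, 0.223] pointing down, gripper open.
Joint ranges: [-163.93, 163.93], [-17.29, 119.83], [-79.2, 71.16], [3.27, 140.29], [-89.18, 269.18], [5.43, 117.66], [-154.24, 154.24]. Speed limits (degrees/s): [147.25, 147.25, 180, 180, 180, 180, 180].

INTERFACE

Orientations are given as [roll, pitch, yaw] about the fixed x, y, z axes, in that order (R = Rz(yaw) Ry(pitch) Rx(roll)).
In Python, from cell import get_obs, read_camera, sign_off, silhouettes gives the robot as it stands.
- The arm moves only by the tool play_rows, never from a script. Its argument "steps" is a list that holds one entry, the list of rows, each a list of 7 numbers: the shift along the tool's x, y, z in m, then the turn, a rotation vector about the tool's x, y, z in rad, then the finger opening in m, from 0 to 0.087. A call has 1 to 12 rows; each row shifts and turns the commanded pose from where the row before left it, along the tool's axes as they then stand; what a row does not reach is not made up. A row lasts 1/10 s, in which the tool goes at most 50 mm and 8.59 degrees, less where a joint would pass 70% of its speed; a pose out of reach is approached as far as the arm can. A call is refused whole if a number of a shift passes 0.05 or a number of a turn 0.15, either way. A call with a gripper value outside its range is refused whole. The fingers move at their own pace and stop on an object; "force" is the grip in N (left out, the last holds). Time passes only in rows, so rows that do not move let the fingers close. It gives the time, the measured TCP pose, the force, the opening and the grip force at its end, in the units of the state.
- get_obs(): the state, without advancing time (a new reading comes with each control period).
- read_camera(name): name is "scene" or "top"; returns a dict with "frame" (400x640x3 uint8, red, green, blue), "intrinsics" (3x3 intrinsics, pixels), "k1" (the pictures are not rectified: a ray, as slopes to the right and down, at radius r is drawn at 1 + k1 r^2 times it, then the intrinsics apply), "view" (4x4, takes a point from world to camera coordinates). Camera axes: x right, y up, looking along -z (the intrinsics and any distortion apply to the point x, -y, -z); pixel columns grow to the right and rows downward; lengths in m; the calibration is good to about 2 mm. A picture is of the moment at which its call begins. There is no depth.
- sign_off(): hands the job in; it is judged then, once.
Trained networks look in the newest picture that a camera, given by its name, has taken for a name from the list of things; names that differ only in an ending like _2 or _b are one class to them, and where a whole thing is asked for, a point or a joint stands for the part that bears it (a point fixed in the world has none). Each returns a list of dicts, best first, with "p" (0 to 1); they miss things now and then, are a little off and sometimes report something else, mostly with a low value. They report only what shows in the picture. A call takes as long as a camera call.
- silhouettes(camera, name): "pixels" (400x640 bool, what is visible of it) and "extent" ([left, top, right, bottom] in pixels, round what is visible of it).
The state is a dict: "time_s": time; "qpos": joint angles; "joint_velocities": joint speeds; "effort": joint torques, N m; "tool_pos": TCP position; "tool_rot": TCP orientation; "force": force on the tool from outside, world axes, zero at the start; "wrist_torque": the same for the moment, N m; "grip_width": finger opening in m; "grasp_force": force on a finger pad.
Only numpy, scipy, OpenCV 4.12 (cv2) and the standard library are available. Lean on these libraries where they do the work, as an engineer would, in place of code of your own. Each camera call takes 0.05 s, during which the arm holds its last target. There are 200 camera calls.

## Working session

There is one attempt and no reset: what is moved stays moved. The work goes in short steps, Python scripts to look and compute and a tool call to move; the robot and the scene stay as the last step left them, time stands still between calls to the robot, and variables do not carry over. Pictures are saved under pics/ and viewed, at most 10 in all, crops included, and the job is handed in when it is done.

Besides the shell and the picture viewer there is one more tool, called after "Emit:" by a JSON object that holds its "fn" and its "kwargs". play_rows: Moves the arm, as the interface text tells. Its arguments: {"type":"object","properties":{"steps":{"type":"array","items":{"type":"array","items":{"type":"array","items":{"type":"number"}}}},"force":{"type":"number"}},"required":["steps"]}

```bash
mkdir -p pics; cat > h.py <<'E'
import numpy as np, cv2
from cell import *
def cal(c): return c["intrinsics"],c["k1"],np.array(c["view"])
def proj(c,P):
    K,k1,V=cal(c);P=np.atleast_2d(P);q=(V[:3,:3]@P.T).T+V[:3,3]
    a=np.c_[q[:,0],-q[:,1]]/(-q[:,2:]); r2=(a**2).sum(1,keepdims=True);a=a*(1+k1*r2)
    return np.c_[a[:,0]*K[0][0]+K[0][2],a[:,1]*K[1][1]+K[1][2]]
def ray(c,uv):
    K,k1,V=cal(c);d=np.array([(uv[0]-K[0][2])/K[0][0],(uv[1]-K[1][2])/K[1][1]]);a=d.copy()
    for _ in range(20): a=d/(1+k1*(a@a))
    R=V[:3,:3];return -R.T@V[:3,3], R.T@np.array([a[0],-a[1],-1])
def onz(c,uv,z):
    o,d=ray(c,uv);return o+d*(z-o[2])/d[2]
E
python3 - <<'E'
from h import *
o=get_obs();print(o)
for n in("scene","top"):
    c=read_camera(n);cv2.imwrite(f"pics/{n}0.png",c["frame"][:,:,::-1])
    V=np.array(c["view"]);print(n,c["k1"],c["intrinsics"],-V[:3,:3].T@V[:3,3],-V[2,:3])
    for t in ["press","punch","spindle","handle_hub","caul_centre","sanding_block","pin_tin","varnish_jar","spool_clamp","rosin_cake"]:
        s=silhouettes(n,t)
        if s:
            s=s[0];y,x=np.nonzero(s["pixels"]);print(t,round(s["p"],2),s["extent"],len(x),x.mean(),y.mean(),onz(c,(x.mean(),y.mean()),0.02).round(3))
E
```

```text
{'time_s': 0.0, 'qpos': array([-62.67534472,  18.43832953,  -4.01594058,  83.17560082,
         1.29654035,  78.53917737,  -3.25992997]), 'joint_velocities': array([-0.02900406, -0.03027318,  0.0177069 ,  0.04471764, -0.01317273,
       -0.07201413,  0.00827395]), 'effort': array([ 3.14972767e-04, -4.91296828e+01, -4.03628703e-01, -3.12520552e+01,
       -6.39105379e-02,  4.40708525e-02,  1.70129756e-04]), 'tool_pos': array([0.29000387, 0.58110593, 0.22146372]), 'tool_rot': array([-1.79892222e+02,  7.09574283e-03,  1.53485882e+02]), 'force': array([0.39902284, 0.28128707, 0.70715641]), 'wrist_torque': array([-0.03395608,  0.01386335, -0.05502635]), 'grasp_force': 0.0, 'grip_width': 0.08751375126227794}
scene -0.03493327733800256 [[383.9074287    0.         321.82827395]
 [  0.         383.9074287  202.24342654]
 [  0.           0.           1.        ]] [ 0.22107975 -0.63286771  0.82363076] [ 0.37311194  0.57971678 -0.72437279]
press 0.71 [257.6, 135.7, 352.9, 255.2] 4918 304.13115087433914 196.02196014640097 [0.603 0.058 0.02 ]
punch 0.74 [400.4, 262.5, 429.1, 295.6] 846 414.6040189
[... 1381 characters left out ...]
7.39858490566036 239.5 [ 0.446 -0.246  0.02 ]
caul_centre 0.67 [256.2, 195.6, 325.2, 211.9] 1080 290.72407407407405 205.25925925925927 [ 0.552 -0.016  0.02 ]
sanding_block 0.75 [299.0, 249.8, 331.6, 276.8] 424 316.2617924528302 262.79952830188677 [ 0.378 -0.092  0.02 ]
pin_tin 0.93 [328.2, 143.3, 349.6, 164.4] 399 338.5864661654135 152.10526315789474 [ 0.718 -0.166  0.02 ]
varnish_jar 0.58 [379.5, 146.0, 404.6, 171.6] 465 392.41075268817207 159.82150537634408 [ 0.691 -0.332  0.02 ]
spool_clamp 0.57 [225.1, 135.4, 235.5, 148.8] 134 231.16417910447763 141.11194029850745 [0.758 0.171 0.02 ]
rosin_cake 0.73 [278.1, 267.0, 292.4, 279.7] 188 282.93617021276594 270.3031914893617 [0.357 0.007 0.02 ]
```

View pics/scene0.png

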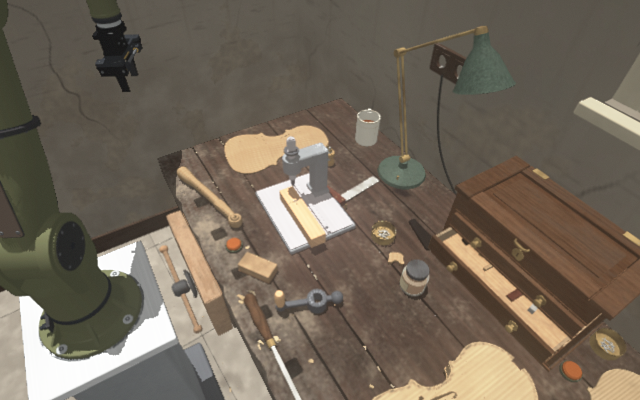

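View pics/top0.png

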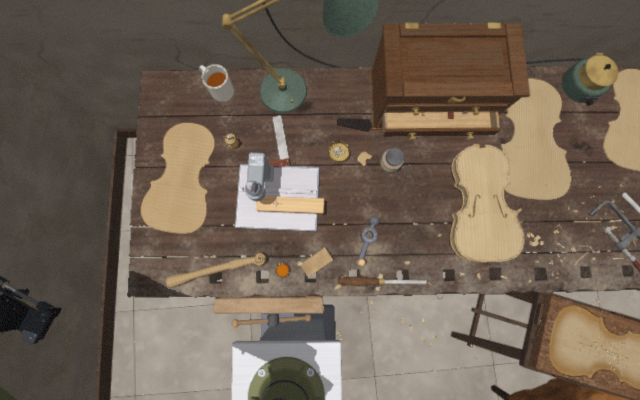

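```bash
python3 - <<'E'
import cv2,numpy as np
s=cv2.imread("pics/scene0.png")[130:260,250:360];t=cv2.imread("pics/top0.png")[145:240,230:330]
a=cv2.resize(s,None,fx=4.5,fy=4.5,interpolation=cv2.INTER_CUBIC)
cv2.imwrite("pics/c1.png",a)
cv2.imwrite("pics/c2.png",cv2.resize(t,None,fx=6,fy=6,interpolation=cv2.INTER_CUBIC))
h=cv2.imread("pics/scene0.png")[280:320,265:350];g=cv2.imread("pics/top0.png")[210:275,345:390]
A=cv2.resize(h,None,fx=5,fy=5,interpolation=cv2.INTER_CUBIC);B=cv2.resize(g,None,fx=5,fy=5,interpolation=cv2.INTER_CUBIC)
C=np.zeros((325,650,3),np.uint8);C[:200,:425]=A;C[:325,425:650]=B
cv2.imwrite("pics/c3.png",C)
E
```

```text
(no output)
```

View pics/c1.png

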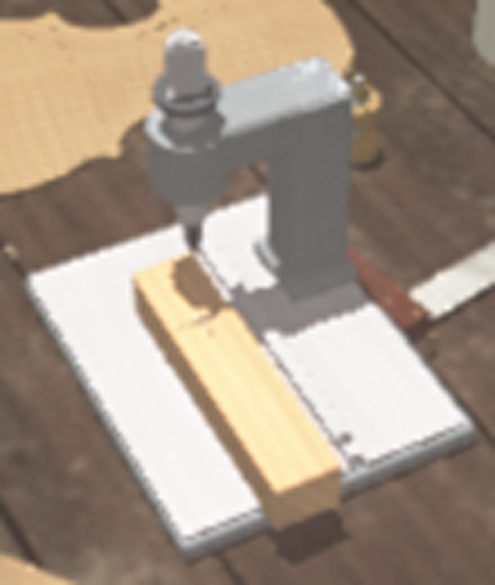

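View pics/c2.png

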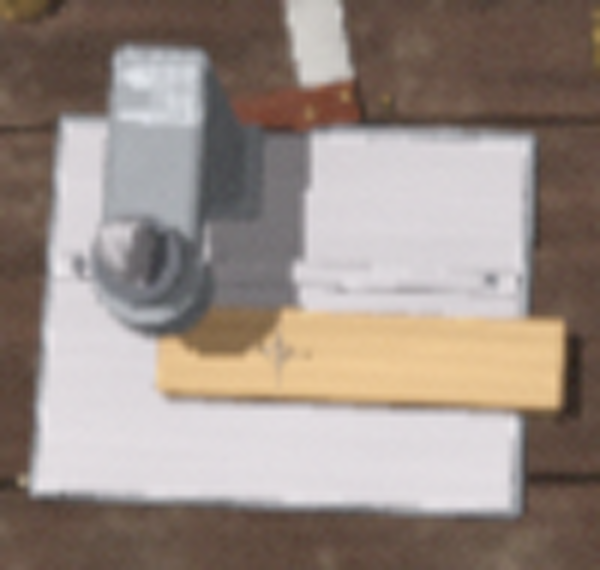

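View pics/c3.png

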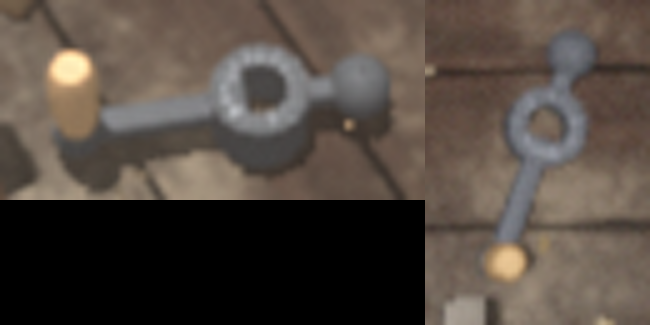

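```bash
cat > fit.py <<'E'
from h import *
from scipy.optimize import least_squares
cs={n:read_camera(n) for n in("scene","top")}
def P(n,x,y):return {"s":lambda:((x+.5)/4.5-.5+250,(y+.5)/4.5-.5+130),"t":lambda:((x+.5)/6-.5+230,(y+.5)/6-.5+145),"hs":lambda:((x+.5)/5-.5+265,(y+.5)/5-.5+280),"ht":lambda:((x-425+.5)/5-.5+345,(y+.5)/5-.5+210)}[n]()
def fit(obs,x0,nm):
    def res(p,raw=False):
        a=p[2];R=np.array([[np.cos(a),-np.sin(a)],[np.sin(a),np.cos(a)]]);r=[]
        for k,(x,y),L in obs:
            c=cs["scene" if k in("s","hs") else "top"]
            w=np.r_[R@L[:2]+p[:2],L[2]];r.append(proj(c,w)[0]-P(k,x,y))
        return np.array(r) if raw else np.ravel(r)
    s=least_squares(res,x0,loss="soft_l1");print(nm,s.x[:2].round(4),np.degrees(s.x[2]).round(2));print(res(s.x,True).round(1).tolist());return s.x
A=np.array
press=[("s",(27,278),A([-.09,.08,.02])),("s",(183,540),A([-.09,-.17,.02])),("s",(472,432),A([.11,-.17,.02])),
("t",(32,492),A([-.09,.08,.02])),("t",(520,512),A([-.09,-.17,.02])),("t",(535,132),A([.11,-.17,.02])),("t",(62,118),A([.11,.08,.02])),("s",(186,38),A([0,0,.236]))]
pp=fit(press,[.59,.06,0],"press")
bar=[("s",(277,490),A([-.022,-.1,.019+.039])),("s",(340,462),A([.022,-.1,.058])),("s",(135,275),A([-.022,.1,.058])),("s",(190,250),A([.022,.1,.058])),("s",(203,322),A([0,.04,.058])),
("t",(158,392),A([-.022,.1,.058])),("t",(560,410),A([-.022,-.1,.058])),("t",(565,320),A([.022,-.1,.058])),("t",(280,352),A([0,.04,.058]))]
b=fit(bar,[.56,0,0],"bar")
hd=[("hs",(70,67),A([.085,0,.075])),("hs",(262,88),A([0,0,.032])),("hs",(361,87),A([-.048,0,.016])),("ht",(547,125),A([0,0,.032])),("ht",(509,260),A([.085,0,.075])),("ht",(571,52),A([-.048,0,.016]))]
h=fit(hd,[.45,-.25,-1.9],"handle")
a=pp[2];R=A([[np.cos(a),-np.sin(a)],[np.sin(a),np.cos(a)]])
rb=lambda a:A([[np.cos(a),-np.sin(a)],[np.sin(a),np.cos(a)]])
m=rb(b[2])@[0,.04]+b[:2]
print("mark in press",(R.T@(m-pp[:2])).round(4),"bar yaw rel",np.degrees(b[2]-a).round(2),"bar centre in press",(R.T@(b[:2]-pp[:2])).round(4))
# mark minus spindle, separately per camera using offset
o=get_obs();print(o["tool_pos"],o["tool_rot"],o["time_s"])
E
python3 fit.py
```

```text
press [0.5735 0.0689] -3.34
[[-1.3, -1.2], [-0.3, 1.3], [1.6, -1.8], [-0.4, 0.2], [0.8, 0.8], [1.3, -0.4], [-0.1, -1.5], [-0.5, -0.6]]
bar [ 0.5511 -0.0163] -3.01
[[-0.6, 0.6], [0.7, 0.5], [-1.5, -1.1], [0.3, -0.5], [-0.4, -0.5], [-0.3, -0.1], [0.6, -0.4], [0.4, -0.2], [0.1, -0.0]]
handle [ 0.4603 -0.2504] -201.09
[[0.1, -0.1], [-0.4, -0.2], [-0.2, 0.3], [0.2, -0.3], [0.2, -0.1], [-0.1, -0.2]]
mark in press [-0.0176 -0.0464] bar yaw rel 0.33 bar centre in press [-0.0174 -0.0864]
[0.29024059 0.58163799 0.22257163] [1.79994882e+02 2.59930421e-03 1.53481933e+02] 1.2
```

Emit:
{"fn": "play_rows", "kwargs": {"steps": [[[0,0,-0.01,0,0,0.145,0.087],[0,0,-0.01,0,0,0.145,0.087],[0,0,-0.01,0,0,0.145,0.087],[0,0,-0.01,0,0,0.145,0.087],[0,0,0,0,0,0.145,0.087],[0,0,0,0,0,0.145,0.087],[0,0,0,0,0,0.145,0.087],[0,0,0,0,0,0.145,0.087],[-0.0435,0.0195,0,0,0,0,0.087],[-0.0435,0.0195,0,0,0,0,0.087],[-0.0435,0.0195,0,0,0,0,0.087],[-0.0435,0.0195,0,0,0,0,0.087]]], "force": 20}}

```text
time_s: 2.4
tool_pos: [0.3596, 0.4021, 0.2627]
tool_rot: [180.0, -0.0, 87.0]
force: [1.5, -0.7, -0.0]
grip_width: 0.0872
grasp_force: 0.0
```

Emit:
{"fn": "play_rows", "kwargs": {"steps": [[[-0.0435,0.0195,0,0,0,0,0.087],[-0.0435,0.0195,0,0,0,0,0.087],[-0.0435,0.0195,0,0,0,0,0.087],[-0.0435,0.0195,0,0,0,0,0.087],[-0.0435,0.0195,0,0,0,0,0.087],[-0.0435,0.0195,0,0,0,0,0.087],[-0.0435,0.0195,0,0,0,0,0.087],[-0.0435,0.0195,0,0,0,0,0.087],[-0.0435,0.0195,0,0,0,0,0.087],[-0.0435,0.0195,0,0,0,0,0.087],[-0.0435,0.0195,0,0,0,0,0.087],[0,0,0,0,0,0,0.087]]]}}

```text
time_s: 3.6
tool_pos: [0.5488, -0.0936, 0.263]
tool_rot: [179.9, 0.3, 86.4]
force: [-1.3, -0.0, -0.5]
grip_width: 0.0871
grasp_force: 0.0
```

Emit:
{"fn": "play_rows", "kwargs": {"steps": [[[0.005,-0.001,0.046,0,0,0,0.087],[0,0,0.046,0,0,0,0.087],[0,0,0.046,0,0,0,0.087],[0,0,0.046,0,0,0,0.087],[0,0,0.03,0,0,0,0.087],[0,0,0.014,0,0,0,0.087],[0,0,0,0,0,0,0.087],[0,0,0,0,0,0,0.03],[0,0,0,0,0,0,0.03],[0,0,0,0,0,0,0.03],[0,0,0,0,0,0,0.03],[0,0,0,0,0,0,0.03]]]}}

```text
time_s: 4.8
tool_pos: [0.5481, -0.0801, 0.0352]
tool_rot: [179.9, -0.0, 87.0]
force: [-0.1, 0.4, 0.1]
grip_width: 0.0545
grasp_force: 0.0
```

Emit:
{"fn": "play_rows", "kwargs": {"steps": [[[0,0,0,0,0,0,0.03],[0,0,0,0,0,0,0.03],[0,0,0,0,0,0,0.03],[0,0,0,0,0,0,0.03],[0.008,0.002,0,0,0,0,0.03],[0.008,0.002,0,0,0,0,0.03],[0.008,0.002,0,0,0,0,0.03],[0.008,0.002,0,0,0,0,0.03],[0.008,0.002,0,0,0,0,0.03],[0.005,0.002,0,0,0,0,0.03],[0,0,0,0,0,0,0.03],[0,0,0,0,0,0,0.03]]]}}

```text
time_s: 6.0
tool_pos: [0.5628, -0.0341, 0.0348]
tool_rot: [179.9, -0.1, 87.1]
force: [0.9, -1.0, 4.8]
grip_width: 0.0437
grasp_force: 20.0
```

```bash
python3 - <<'E'
from h import *
s=read_camera("scene")["frame"][125:260,245:360,::-1];t=read_camera("top")["frame"][145:240,230:330,::-1]
a=cv2.resize(s,None,fx=4.4,fy=4.4,interpolation=cv2.INTER_CUBIC);b=cv2.resize(t,None,fx=2.9,fy=2.9,interpolation=cv2.INTER_CUBIC)
C=np.zeros((600,800,3),np.uint8);C[:a.shape[0],:a.shape[1]]=a;C[:b.shape[0],508:508+b.shape[1]]=b
# zoom of spindle in top
z=cv2.resize(t[30:65,5:50],None,fx=6,fy=6,interpolation=cv2.INTER_CUBIC);C[300:300+z.shape[0],510:510+z.shape[1]]=z
cv2.imwrite("pics/d1.png",C)
E
```

```text
(no output)
```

View pics/d1.png

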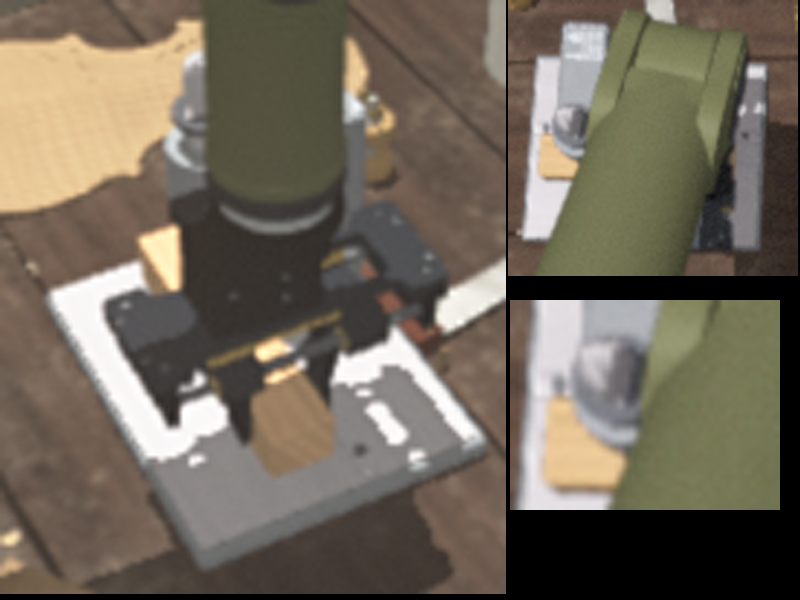

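Emit:
{"fn": "play_rows", "kwargs": {"steps": [[[0,0.001,0,0,0,0,0.03],[0,0.001,0,0,0,0,0.03],[0,0.001,0,0,0,0,0.03],[0,0.001,0,0,0,0,0.03],[0,0,0,0,0,0,0.03]]]}}

```text
time_s: 6.6
tool_pos: [0.563, -0.0342, 0.0348]
tool_rot: [-179.6, -0.2, 87.1]
force: [-9.2, 1.6, 14.8]
grip_width: 0.0438
grasp_force: 20.0
```

```bash
cat >> fit.py <<'E'
print("----")
Q=lambda w:(R.T@(np.asarray(w)[:2]-pp[:2])).round(4)
for k,uv,z in [("t",(330,288),.028),("t",(500,296),.028),("s",(285,365),.028),("s",(340,455),.028),("t",(62,118),.02),("t",(535,132),.02),("t",(32,492),.02),("t",(520,512),.02),("s",(27,278),.02),("s",(183,540),.02),("s",(472,432),.02),("t",(280,352),.058),("s",(203,322),.058),("s",(195,250),.068),("s",(186,36),.236)]:
    c=cs["scene" if k=="s" else "top"];w=onz(c,P(k,*uv),z);print(k,uv,w.round(4),Q(w))
E
python3 fit.py|sed -n '/----/,$p'
```

```text
----
t (330, 288) [0.5902 0.0019 0.028 ] [ 0.0206 -0.0659]
t (500, 296) [ 0.5851 -0.0842  0.028 ] [ 0.0205 -0.1522]
s (285, 365) [ 0.5923 -0.0114  0.028 ] [ 0.0234 -0.0791]
s (340, 455) [ 0.5835 -0.0902  0.028 ] [ 0.0193 -0.1583]
t (62, 118) [0.683  0.1419 0.02  ] [0.1051 0.0792]
t (535, 132) [ 0.6723 -0.1032  0.02  ] [ 0.1087 -0.1661]
t (32, 492) [0.4889 0.153  0.02  ] [-0.0893  0.079 ]
t (520, 512) [ 0.4762 -0.0931  0.02  ] [-0.0877 -0.1674]
s (27, 278) [0.4894 0.1476 0.02  ] [-0.0886  0.0736]
s (183, 540) [ 0.4763 -0.0922  0.02  ] [-0.0876 -0.1665]
s (472, 432) [ 0.6659 -0.1104  0.02  ] [ 0.1026 -0.1737]
t (280, 352) [0.5531 0.0239 0.058 ] [-0.0178 -0.0461]
s (203, 322) [0.5532 0.0213 0.058 ] [-0.0175 -0.0487]
s (195, 250) [0.5748 0.0703 0.068 ] [0.0012 0.0014]
s (186, 36) [0.5743 0.0678 0.236 ] [ 0.0008 -0.0011]
```

Emit:
{"fn": "play_rows", "kwargs": {"steps": [[[0,0,0,0,0,0,0.087],[0,0,0,0,0,0,0.087],[0,-0.002,0,0,0,0,0.087],[0,-0.002,-0.01,0,0,0,0.087],[0,0,-0.04,0,0,0,0.087],[0,0,-0.04,0,0,0,0.087],[0,0,-0.04,0,0,0,0.087],[0,0,-0.04,0,0,0,0.087],[-0.045,-0.015,0,0,0,0,0.087],[-0.045,-0.015,0,0,0,0,0.087],[-0.045,-0.015,0,0,0,0,0.087],[-0.045,-0.015,0,0,0,0,0.087]]]}}

```text
time_s: 7.9
tool_pos: [0.4918, -0.214, 0.2053]
tool_rot: [179.9, -0.0, 87.0]
force: [1.1, -0.5, -0.4]
grip_width: 0.0872
grasp_force: 0.0
```

```bash
python3 - <<'E'
from h import *
s=read_camera("scene")["frame"][:,:,::-1];t=read_camera("top")["frame"][:,:,::-1]
cv2.imwrite("pics/scene1.png",s);cv2.imwrite("pics/top1.png",t)
a=cv2.resize(s[150:260,250:345],None,fx=4.5,fy=4.5,interpolation=cv2.INTER_CUBIC);b=cv2.resize(t[180:220,238:330],None,fx=4,fy=4,interpolation=cv2.INTER_CUBIC)
C=np.zeros((600,800,3),np.uint8);C[:a.shape[0],:a.shape[1]]=a;C[:b.shape[0],430:430+b.shape[1]]=b
z=cv2.resize(t[172:212,240:280],None,fx=9,fy=9,interpolation=cv2.INTER_CUBIC);C[200:200+z.shape[0],432:432+z.shape[1]]=z
cv2.imwrite("pics/d2.png",C)
E
```

```text
(no output)
```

View pics/d2.png

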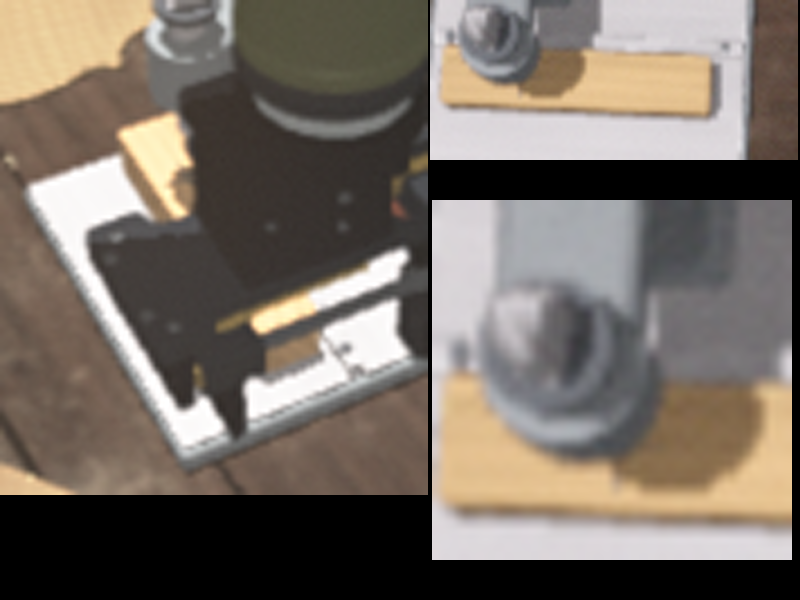

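```bash
cat >> h.py <<'E'
def edge(c,img,p0,p1,z,n=40,w=5):
    """subpixel strongest-gradient edge points near the world line p0-p1 at height z -> world fit"""
    g=cv2.cvtColor(img,cv2.COLOR_BGR2LAB).astype(float); out=[]
    for t in np.linspace(0.03,.97,n):
        P=np.r_[p0+(p1-p0)*t,z];a,b=proj(c,[P,np.r_[p0+(p1-p0)*(t+.02),z]]);d=b-a;d/=np.hypot(*d);nn=np.array([-d[1],d[0]])
        s=np.arange(-w,w+.1,.25);m=(a+np.outer(s,nn)).astype(np.float32)
        v=cv2.remap(g.astype(np.float32),m[:,0].reshape(1,-1),m[:,1].reshape(1,-1),cv2.INTER_LINEAR)[0]
        gr=np.linalg.norm(v[4:]-v[:-4],axis=1);k=gr.argmax();ss=s[2:-2]
        sel=slice(max(k-4,0),k+5);out.append(onz(c,a+nn*(gr[sel]@ss[sel]/gr[sel].sum()),z)[:2])
    out=np.array(out,np.float32)
    vx,vy,x,y=cv2.fitLine(out,cv2.DIST_HUBER,0,.01,.01).ravel();return np.array([x,y]),np.degrees(np.arctan2(vy,vx))
E
python3 - <<'E'
from h import *
c=read_camera("top");img=cv2.imread("pics/top1.png")
a=np.radians(-3.34);R=np.array([[np.cos(a),-np.sin(a)],[np.sin(a),np.cos(a)]]);o=np.array([.5735,.0689])
W=lambda x,y:o+R@[x,y]
def rep(n,q):
    p,an=q;print(n,(R.T@(p-o)*1000).round(2),"ang rel press y",round(((an-86.66+90)%180)-90,2))
rep("base right",edge(c,img,W(-.08,-.168),W(.1,-.168),.02))
rep("base left",edge(c,img,W(-.08,.08),W(.1,.08),.02))
rep("base front",edge(c,img,W(-.09,.07),W(-.09,-.16),.02))
rep("base back",edge(c,img,W(.11,-.03),W(.11,-.16),.02))
rep("fence",edge(c,img,W(.021,-.147),W(.021,-.16),.028,w=2))
rep("bar front",edge(c,img,W(-.025,.05),W(-.025,-.13),.058))
rep("bar back",edge(c,img,W(.019,-.05),W(.019,-.13),.058,w=4))
rep("bar right",edge(c,img,W(-.02,-.14),W(.015,-.14),.058))
rep("bar left",edge(c,img,W(-.02,.06),W(.012,.06),.058))
i0=cv2.imread("pics/top0.png")
rep("old fence",edge(c,i0,W(.022,-.06),W(.022,-.15),.028,w=3))
rep("old R",edge(c,i0,W(-.04,-.186),W(.0,-.186),.058))
print("axis@.058",proj(c,np.r_[o,.058]),"tail mark",onz(c,(259.87,203.1),.058),R.T@(onz(c,(259.87,203.1),.058)[:2]-o))
E
```

```text
base right [  10.   -166.17] ang rel press y -89.8
base left [ 5.67 80.19] ang rel press y -89.72
base front [-89.69 -50.54] ang rel press y 0.25
base back [ 107.89 -100.04] ang rel press y 2.28
fence [  22.28 -153.97] ang rel press y -20.42
bar front [-31.11 -53.11] ang rel press y -0.47
bar back [ 16.39 -96.58] ang rel press y -0.71
bar right [  -1.56 -138.24] ang rel press y -79.26
bar left [-2.77 71.33] ang rel press y 88.51
old fence [  19.46 -101.99] ang rel press y 2.04
old R [ -19.71 -185.34] ang rel press y -89.27
axis@.058 [[261.10672799 196.59862797]] tail mark [0.55408889 0.07232534 0.058     ] [-0.0195777   0.00228861]
```

Emit:
{"fn": "play_rows", "kwargs": {"steps": [[[0.047,0.0145,0,0,0,0,0.06],[0.047,0.0145,0,0,0,0,0.06],[0.047,0.0145,0,0,0,0,0.06],[0.046,0.0145,0,0,0,0,0.06],[0,0,0.04,0,0,0,0.06],[0,0,0.04,0,0,0,0.06],[0,0,0.04,0,0,0,0.06],[0,0,0.04,0,0,0,0.06],[0,0,0.01,0,0,0,0.06],[0,0,0,0,0,0,0.06]]]}}

```text
time_s: 9.05
tool_pos: [0.5593, -0.0276, 0.0335]
tool_rot: [-179.8, 0.0, 87.1]
force: [0.8, -0.3, 0.8]
grip_width: 0.0601
grasp_force: 0.0
```

Emit:
{"fn": "play_rows", "kwargs": {"steps": [[[0,0.003,0,0,0,0,0.06],[0,0.003,0,0,0,0,0.06],[0,0.002,0,0,0,0,0.06],[0,0.002,0,0,0,0,0.06],[0,0.001,0,0,0,0,0.06],[0,0.001,0,0,0,0,0.06]]]}}

```text
time_s: 9.65
tool_pos: [0.5719, -0.0294, 0.0347]
tool_rot: [-179.9, -0.0, 87.0]
force: [-1.6, -0.5, 1.3]
grip_width: 0.0599
grasp_force: 1.0
```

Emit:
{"fn": "play_rows", "kwargs": {"steps": [[[0,0.001,0,0,0,0,0.06],[0,0.001,0,0,0,0,0.06],[0,0.001,0,0,0,0,0.06],[0,0,0,0,0,0,0.06]]]}}

```text
time_s: 10.05
tool_pos: [0.5755, -0.0297, 0.0345]
tool_rot: [180.0, 0.0, 87.0]
force: [-2.0, -1.5, 1.8]
grip_width: 0.0601
grasp_force: 0.7
```

Still sliding; keep going until the force rises.

Emit:
{"fn": "play_rows", "kwargs": {"steps": [[[0,0.001,0,0,0,0,0.06],[0,0.001,0,0,0,0,0.06],[0,0.001,0,0,0,0,0.06],[0,0,0,0,0,0,0.06]]]}}

```text
time_s: 10.45
tool_pos: [0.5769, -0.0297, 0.0343]
tool_rot: [-179.8, -0.0, 87.0]
force: [-5.0, -0.7, 4.6]
grip_width: 0.06
grasp_force: 2.9
```

Emit:
{"fn": "play_rows", "kwargs": {"steps": [[[0,-0.004,0,0,0,0,0.087],[0,-0.004,0,0,0,0,0.087],[0,0,-0.04,0,0,0,0.087],[0,0,-0.04,0,0,0,0.087],[0,0,-0.04,0,0,0,0.087],[0,-0.04,-0.03,0,0,0,0.087],[0,-0.04,-0.02,0,0,0,0.087],[0,-0.04,0,0,0,0,0.087],[0,0,0,0,0,0,0.087]]]}}

```text
time_s: 11.35
tool_pos: [0.4472, -0.0223, 0.2052]
tool_rot: [179.9, -0.3, 87.1]
force: [-0.5, 0.5, -0.5]
grip_width: 0.0868
grasp_force: 0.0
```

```bash
python3 - <<'E'
from h import *
s=read_camera("scene")["frame"][:,:,::-1];t=read_camera("top")["frame"][:,:,::-1]
cv2.imwrite("pics/scene2.png",s);cv2.imwrite("pics/top2.png",t)
a=cv2.resize(s[130:260,250:360],None,fx=4.6,fy=4.6,interpolation=cv2.INTER_CUBIC)
z=cv2.resize(s[175:215,275:308],None,fx=8.5,fy=8.5,interpolation=cv2.INTER_CUBIC)
C=np.zeros((600,800,3),np.uint8);C[:a.shape[0],:a.shape[1]]=a;C[:z.shape[0],510:510+z.shape[1]]=z
cv2.imwrite("pics/d3.png",C)
E
```

```text
(no output)
```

View pics/d3.png

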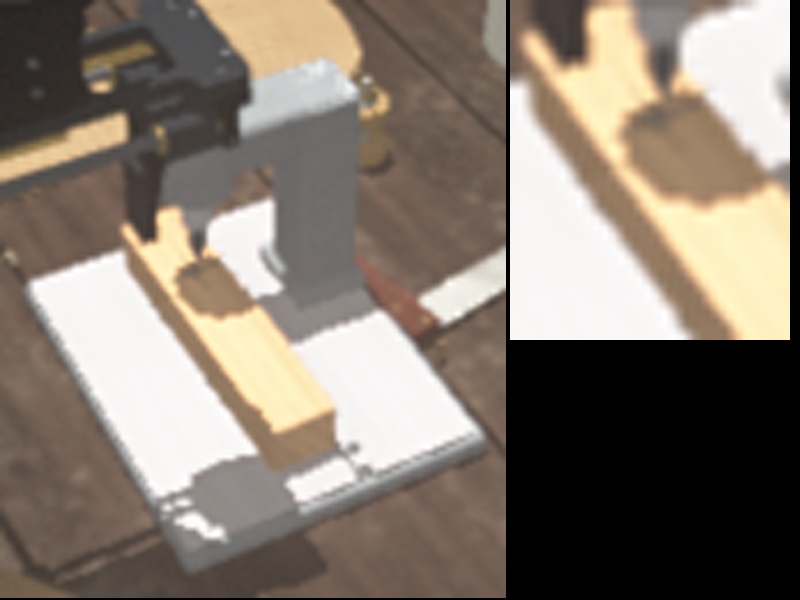

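```bash
cat > m.py <<'E'
from h import *
a=np.radians(-3.2);R=np.array([[np.cos(a),-np.sin(a)],[np.sin(a),np.cos(a)]]);o=np.array([.5735,.0695])
W=lambda x,y:o+R@[x,y]
def rep(n,q):
    p,an=q;print(n,(R.T@(p-o)*1000).round(2),"ang rel",round(((an-86.8+90)%180)-90,2))
E
python3 - <<'E'
from m import *
c=read_camera("scene");img=cv2.imread("pics/scene2.png");i0=cv2.imread("pics/scene0.png")
rep("base right",edge(c,i0,W(.03,-.17),W(.1,-.17),.02,w=3))
rep("base left",edge(c,i0,W(-.08,.075),W(-.03,.075),.02,w=3))
rep("base front",edge(c,i0,W(-.088,.06),W(-.088,-.15),.02,w=3))
rep("bar front",edge(c,img,W(-.021,.0),W(-.021,-.13),.058,w=3))
rep("bar back",edge(c,img,W(.022,-.05),W(.022,-.13),.058,w=3))
rep("bar right",edge(c,img,W(-.018,-.14),W(.018,-.14),.058,w=2.5))
rep("old bar right",edge(c,i0,W(-.036,-.185),W(0,-.185),.058,w=2.5))
f=(665,88);g=lambda x,y:((x-510+.5)/8.5-.5+275,(y+.5)/8.5-.5+175)
print("tip",R.T@(onz(c,g(665,88),.068)[:2]-o),"mark",R.T@(onz(c,g(656,111),.058)[:2]-o))
o2=get_obs();print(o2["qpos"])
E
```

```text
base right [  67.84 -164.81] ang rel -89.31
base left [-55.61  75.65] ang rel -89.6
base front [-88.65 -52.23] ang rel 0.13
bar front [-24.21 -66.88] ang rel 2.43
bar back [ 20.03 -81.93] ang rel 0.7
bar right [-7.0000e-02 -1.4039e+02] ang rel -87.88
old bar right [ -17.22 -187.41] ang rel -89.44
tip [0.00128027 0.00198257] mark [-0.00201917  0.00287365]
[-40.30332297  -8.49844427  36.88207717 112.42003709   5.2167756
  74.3059687   -8.08764108]
```

Emit:
{"fn": "play_rows", "kwargs": {"steps": [[[-0.0455,0.005,0,0,0,0,0.087],[-0.0455,0.005,0,0,0,0,0.087],[-0.0455,0.005,0,0,0,0,0.087],[-0.0455,0.005,0,0,0,0,0.087],[-0.0455,0.005,0,0,0,0,0.087],[0,0,0,0,0,0.145,0.087],[0,0,0,0,0,0.145,0.087],[0,0,0,0,0,0.145,0.087],[0,0,0,0,0,0.145,0.087],[0,0,0,0,0,0.145,0.087],[0,0,0,0,0,0.145,0.087],[0,0,0,0,0,0.145,0.087]]]}}

```text
time_s: 12.7
tool_pos: [0.4648, -0.2524, 0.2045]
tool_rot: [179.8, 0.1, 28.5]
force: [-0.1, -0.7, 0.3]
grip_width: 0.0868
grasp_force: 0.0
```

Emit:
{"fn": "play_rows", "kwargs": {"steps": [[[0,0,0.01,0,0,0.145,0.087],[0,0,0.02,0,0,0.145,0.087],[0,0,0.02,0,0,0.145,0.087],[0,0,0.02,0,0,0.145,0.087],[0,0,0.01,0,0,0.145,0.087],[0,0,0,0,0,0.145,0.087],[0,0,0,0,0,0,0.087]]]}}

```text
time_s: 13.4
tool_pos: [0.4643, -0.2526, 0.124]
tool_rot: [179.8, 0.0, -21.0]
force: [0.8, -1.1, -0.0]
grip_width: 0.0874
grasp_force: 0.0
```

```bash
python3 - <<'E'
from m import *
c=read_camera("top");img=np.ascontiguousarray(c["frame"][:,:,::-1]);cv2.imwrite("pics/top3.png",img)
rep("base front",edge(c,img,W(-.09,.07),W(-.09,-.16),.02,w=3))
rep("base right",edge(c,img,W(-.08,-.168),W(.1,-.168),.02,w=4))
rep("base left",edge(c,img,W(-.08,.08),W(.1,.08),.02,w=4))
rep("base back",edge(c,img,W(.109,-.07),W(.109,-.16),.02,w=3))
rep("bar front",edge(c,img,W(-.022,.05),W(-.022,-.13),.058,w=3))
rep("bar back",edge(c,img,W(.022,-.05),W(.022,-.13),.058,w=3))
rep("bar right",edge(c,img,W(-.018,-.14),W(.018,-.14),.058,w=2.5))
o=get_obs();print(o["qpos"],o["tool_pos"],o["tool_rot"])
b=cv2.resize(img[180:220,236:326],None,fx=6,fy=6,interpolation=cv2.INTER_CUBIC)
d=cv2.resize(img[205:280,330:420],None,fx=4.5,fy=4.5,interpolation=cv2.INTER_CUBIC)
C=np.zeros((600,600,3),np.uint8);C[:240,:540]=b;C[245:245+d.shape[0],:d.shape[1]]=d;cv2.imwrite("pics/d4.png",C)
E
```

```text
base front [-89.7 -45. ] ang rel 0.14
base right [   7.4  -166.96] ang rel -89.98
base left [24.74 79.82] ang rel -89.59
base back [ 108.35 -113.49] ang rel 1.59
bar front [-24.72 -37.03] ang rel 2.22
bar back [ 19.78 -96.58] ang rel 2.01
bar right [  -0.51 -137.74] ang rel -87.51
[-32.98493399  14.41815829  66.33041658 109.20772013 -14.29366314
  65.53331419 -72.1316045 ] [ 0.46436743 -0.25243585  0.1243735 ] [ 1.79797900e+02 -9.68561637e-03 -2.08073046e+01]
```

View pics/d4.png

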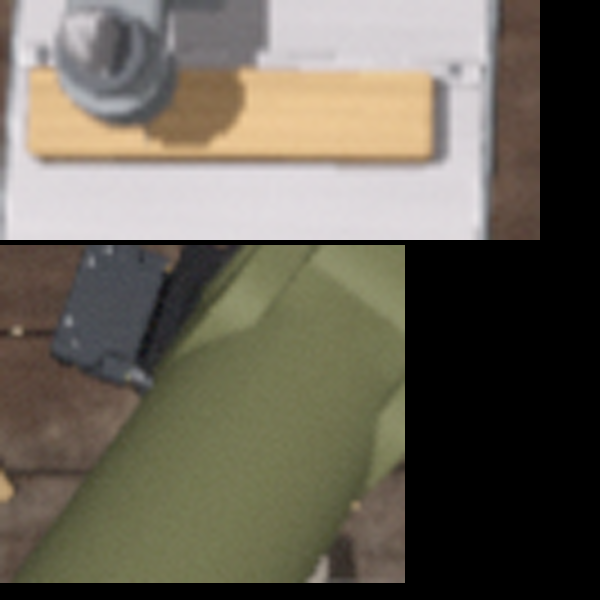

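Emit:
{"fn": "play_rows", "kwargs": {"steps": [[[0,0,-0.04,0,0,-0.145,0.06],[0,0,-0.04,0,0,-0.145,0.06],[0,0,0,0,0,-0.145,0.06],[0,0,0,0,0,-0.145,0.06],[0,0,0,0,0,-0.145,0.06],[0,0,0,0,0,-0.145,0.06],[0,0,0,0,0,-0.145,0.06],[0,0,0,0,0,-0.145,0.06],[0,0,0,0,0,-0.145,0.06],[0,0,0,0,0,-0.145,0.06],[0,0,0,0,0,-0.145,0.06],[0,0,0,0,0,-0.145,0.06]]]}}

```text
time_s: 14.65
tool_pos: [0.4644, -0.2521, 0.205]
tool_rot: [179.9, 0.1, 79.3]
force: [-0.2, -0.8, 0.4]
grip_width: 0.0603
grasp_force: 0.0
```

Emit:
{"fn": "play_rows", "kwargs": {"steps": [[[0,0,0,0,0,-0.145,0.06],[0.043,0.014,0,0,0,0,0.06],[0.043,0.014,0,0,0,0,0.06],[0.043,0.014,0,0,0,0,0.06],[0.043,0.014,0,0,0,0,0.06],[0.043,0.014,0,0,0,0,0.06],[0.042,0.014,0,0,0,0,0.06],[0,0,0,0,0,0,0.06]]]}}

```text
time_s: 15.45
tool_pos: [0.5632, 0.0094, 0.2041]
tool_rot: [179.9, -0.1, 87.9]
force: [-0.4, 0.1, 0.2]
grip_width: 0.06
grasp_force: 0.0
```

Emit:
{"fn": "play_rows", "kwargs": {"steps": [[[-0.01,0,0,0,0,0.016,0.07],[0,0,0.04,0,0,0,0.07],[0,0,0.04,0,0,0,0.07],[0,0,0.04,0,0,0,0.07],[0,0,0.04,0,0,0,0.07],[0,0,0.009,0,0,0,0.07],[0,0,0,0,0,0,0.07],[0,0.004,0,0,0,0,0.07],[0,0.004,0,0,0,0,0.07],[0,0.004,0,0,0,0,0.07],[0,0,0,0,0,0,0.07]]]}}

```text
time_s: 16.55
tool_pos: [0.574, -0.0099, 0.0368]
tool_rot: [179.9, -0.0, 86.1]
force: [0.1, -0.5, -0.3]
grip_width: 0.0701
grasp_force: 0.0
```

Emit:
{"fn": "play_rows", "kwargs": {"steps": [[[0,0.002,0,0,0,0,0.07],[0,0.002,0,0,0,0,0.07],[0,0.001,0,0,0,0,0.07],[0,0.001,0,0,0,0,0.07],[0,0.001,0,0,0,0,0.07],[0,0,0,0,0,0,0.07]]]}}

```text
time_s: 17.15
tool_pos: [0.5794, -0.0105, 0.0355]
tool_rot: [180.0, 0.0, 86.1]
force: [-1.2, 0.8, 0.1]
grip_width: 0.0701
grasp_force: 0.0
```

Emit:
{"fn": "play_rows", "kwargs": {"steps": [[[0,-0.004,0,0,0,0,0.07],[0.009,0,0,0,0,-0.014,0.07],[0,0.003,0,0,0,0,0.07],[0,0.002,0,0,0,0,0.07],[0,0.001,0,0,0,0,0.07],[0,0.001,0,0,0,0,0.07],[0,0.001,0,0,0,0,0.07],[0,0,0,0,0,0,0.07]]]}}

```text
time_s: 17.95
tool_pos: [0.5825, -0.0015, 0.0353]
tool_rot: [-179.8, -0.0, 86.9]
force: [-4.9, 1.7, 4.4]
grip_width: 0.0703
grasp_force: 2.4
```

Emit:
{"fn": "play_rows", "kwargs": {"steps": [[[0,0.001,0,0,0,0,0.07],[0,0.001,0,0,0,0,0.07],[0,0.001,0,0,0,0,0.07],[0,0,0,0,0,0,0.07]]]}}

```text
time_s: 18.35
tool_pos: [0.5848, -0.0008, 0.0351]
tool_rot: [-179.7, -0.1, 86.9]
force: [-5.7, 2.8, 4.6]
grip_width: 0.07
grasp_force: 3.2
```

Emit:
{"fn": "play_rows", "kwargs": {"steps": [[[0,0.001,0,0,0,0,0.07],[0,0.001,0,0,0,0,0.07],[0,0.001,0,0,0,0,0.07],[0,0,0,0,0,0,0.07]]]}}

```text
time_s: 18.75
tool_pos: [0.5848, -0.0009, 0.0347]
tool_rot: [-179.3, -0.1, 86.9]
force: [-12.7, 2.5, 9.4]
grip_width: 0.0706
grasp_force: 6.7
```

Emit:
{"fn": "play_rows", "kwargs": {"steps": [[[0,-0.004,0,0,0,0,0.07],[0,-0.004,0,0,0,0,0.07],[0,0,-0.04,0,0,0,0.087],[0,0,-0.04,0,0,0,0.087],[0,0,-0.04,0,0,0,0.087],[0,0,-0.04,0,0,0,0.087],[-0.043,-0.018,0,0,0,0,0.087],[-0.043,-0.018,0,0,0,0,0.087],[-0.043,-0.018,0,0,0,0,0.087],[-0.043,-0.018,0,0,0,0,0.087],[-0.043,-0.018,0,0,0,0,0.087],[-0.04,-0.015,0,0,0,0,0.087]]]}}

```text
time_s: 19.95
tool_pos: [0.4624, -0.2532, 0.1961]
tool_rot: [179.8, 0.0, 86.8]
force: [0.9, 0.6, 0.4]
grip_width: 0.087
grasp_force: 0.0
```

```bash
cat > b.py <<'E'
from m import *
import sys
c=read_camera("top");img=np.ascontiguousarray(c["frame"][:,:,::-1]);cv2.imwrite("pics/top%s.png"%sys.argv[1],img)
rep("base front",edge(c,img,W(-.09,.07),W(-.09,-.16),.02,w=3))
rep("base right",edge(c,img,W(-.08,-.168),W(.1,-.168),.02,w=4))
rep("bar front",edge(c,img,W(-.023,.05),W(-.023,-.13),.058,w=3))
rep("bar back",edge(c,img,W(.020,-.05),W(.020,-.13),.058,w=2.5))
rep("bar right",edge(c,img,W(-.018,-.14),W(.018,-.14),.058,w=2.5))
o=get_obs();print(o["qpos"],o["tool_pos"],o["tool_rot"])
E
python3 b.py 4
```

```text
base front [-89.69 -45.  ] ang rel 0.06
base right [   7.4  -166.97] ang rel -89.99
bar front [-24.66 -23.54] ang rel -0.82
bar back [ 21.24 -92.11] ang rel -0.17
bar right [   1.4  -137.55] ang rel -88.23
[-27.42073246   5.18443262  57.60569446 104.38032294  -4.38034746
  72.66330595  27.65103513] [ 0.4582634  -0.26132644  0.1965396 ] [179.88889391   0.27257346  86.28104822]
```

Emit:
{"fn": "play_rows", "kwargs": {"steps": [[[0,0,0,0,0,0.1445,0.087],[0,0,0,0,0,0.1445,0.087],[0,0,0,0,0,0.1445,0.087],[0,0,0,0,0,0.1445,0.087],[0,0,0,0,0,0.1445,0.087],[0,0,0,0,0,0.1445,0.087],[0,0,0,0,0,0.1445,0.087],[0,0,0,0,0,0.1445,0.087],[0,0,0,0,0,0.1445,0.087],[0,0,0,0,0,0.1445,0.087],[0,0,0,0,0,0.1445,0.087],[0,0,0,0,0,0.1445,0.087]]]}}

```text
time_s: 21.2
tool_pos: [0.4638, -0.2511, 0.1958]
tool_rot: [180.0, -0.1, -12.8]
force: [0.0, 1.0, -0.3]
grip_width: 0.0872
grasp_force: 0.0
```

Emit:
{"fn": "play_rows", "kwargs": {"steps": [[[0,0,0,0,0,0.1445,0.087],[0,0,0,0,0,0,0.087]]]}}

```text
time_s: 21.4
tool_pos: [0.4637, -0.251, 0.1957]
tool_rot: [180.0, -0.1, -20.8]
force: [-0.5, 0.2, -0.6]
grip_width: 0.0872
grasp_force: 0.0
```

```bash
python3 - <<'E'
from m import *
c=read_camera("top");img=cv2.imread("pics/top4.png")
for w in(1.2,2):
  for x in (-.022,-.0235):
    rep("bar front",edge(c,img,W(x,-.04),W(x,-.13),.058,w=w))
rep("left",edge(c,img,W(-.02,.062),W(-.005,.062),.058,w=2.5))
rep("bottom front",edge(c,img,W(-.021,-.04),W(-.021,-.13),.02,w=1.5))
o=get_obs();print(o["tool_pos"],o["tool_rot"])
E
```

```text
bar front [-21.46 -87.16] ang rel -0.04
bar front [-23.4  -85.21] ang rel -0.91
bar front [-22.01 -78.27] ang rel -0.54
bar front [-22.35 -78.26] ang rel -0.5
left [-13.45  67.13] ang rel 89.63
bottom front [-20.92 -86.3 ] ang rel 0.38
[ 0.46368572 -0.25086484  0.19572564] [ 1.79990978e+02 -7.36064341e-02 -2.05677303e+01]
```

Emit:
{"fn": "play_rows", "kwargs": {"steps": [[[-0.0035,0.0005,0.045,0,0,0,0.087],[0,0,0.045,0,0,0,0.087],[0,0,0.045,0,0,0,0.087],[0,0,0.035,0,0,0,0.087],[0,0,0.019,0,0,0,0.07],[0,0,0.002,0,0,0,0.04],[0,0,0,0,0,0,0.04],[0,0,0,0,0,0,0.04],[0,0,0,0,0,0,0.04],[0,0,0,0,0,0,0.04],[0,0,0,0,0,0,0.04],[0,0,0,0,0,0,0.04]]], "force": 40}}

```text
time_s: 22.65
tool_pos: [0.4608, -0.2499, 0.0055]
tool_rot: [-180.0, -0.1, -20.7]
force: [-1.0, 0.4, 6.3]
grip_width: 0.0455
grasp_force: 40.0
```

Emit:
{"fn": "play_rows", "kwargs": {"steps": [[[0,0,-0.03,0,0,0,0.04],[0,0,-0.045,0,0,0,0.04],[0,0,-0.045,0,0,-0.1,0.04],[0,0,-0.045,0,0,-0.14,0.04],[0,0,-0.045,0,0,-0.14,0.04],[0,0,-0.045,0,0,-0.14,0.04],[0,0,-0.004,0,0,-0.14,0.04],[0,0,0,0,0,-0.14,0.04],[0,0,0,0,0,-0.14,0.04],[0,0,0,0,0,-0.14,0.04],[0,0,0,0,0,-0.14,0.04],[0,0,0,0,0,-0.14,0.04]]]}}

```text
time_s: 23.85
tool_pos: [0.4592, -0.2495, 0.2628]
tool_rot: [-179.9, -0.0, 57.5]
force: [1.4, 0.2, -2.7]
grip_width: 0.0456
grasp_force: 40.0
```

Emit:
{"fn": "play_rows", "kwargs": {"steps": [[[0,0,0,0,0,-0.14,0.04],[0,0,0,0,0,-0.14,0.04],[0,0,0,0,0,-0.14,0.04],[0,0,0,0,0,-0.14,0.04],[0,0,0,0,0,-0.06,0.04],[0,0,0,0,0,0,0.04]]]}}

```text
time_s: 24.45
tool_pos: [0.4593, -0.2496, 0.2629]
tool_rot: [-179.9, -0.0, 92.7]
force: [-0.5, 0.1, -2.9]
grip_width: 0.0453
grasp_force: 40.0
```

Emit:
{"fn": "play_rows", "kwargs": {"steps": [[[0,0,0,0,0,0.096,0.04],[0.041,0.0124,0,0,0,0,0.04],[0.041,0.0124,0,0,0,0,0.04],[0.041,0.0124,0,0,0,0,0.04],[0.041,0.0124,0,0,0,0,0.04],[0.041,0.0124,0,0,0,0,0.04],[0.041,0.0124,0,0,0,0,0.04],[0.041,0.0124,0,0,0,0,0.04],[0.039,0.0124,0,0,0,0,0.04],[0,0,0,0,0,0,0.04],[0,0,0,0,0,0,0.04],[0,0,0,0,0,0,0.04]]]}}

```text
time_s: 25.65
tool_pos: [0.5744, 0.0695, 0.2633]
tool_rot: [-180.0, 0.1, 87.1]
force: [0.3, -0.5, -2.1]
grip_width: 0.0457
grasp_force: 40.0
```

```bash
python3 - <<'E'
from m import *
c=read_camera("scene");img=np.ascontiguousarray(c["frame"][:,:,::-1]);cv2.imwrite("pics/scene5.png",img)
t=read_camera("top")["frame"][:,:,::-1]
a=cv2.resize(img[95:195,240:345],None,fx=5.5,fy=5.5,interpolation=cv2.INTER_CUBIC);b=cv2.resize(t[150:240,225:305],None,fx=2.7,fy=2.7,interpolation=cv2.INTER_CUBIC)
C=np.zeros((600,800,3),np.uint8);C[:a.shape[0],:a.shape[1]]=a;C[:b.shape[0],580:580+b.shape[1]]=b;cv2.imwrite("pics/d5.png",C)
o=get_obs();print(o["tool_pos"],o["tool_rot"])
for n in("scene","top"):
  for t in("handle_hub","spindle"):
    for s in silhouettes(n,t)[:1]:print(n,t,s["p"],s["extent"])
cc=read_camera("scene");print(proj(cc,[[.5735,.0702,.236],[.5735,.0702,.2],[.574,.0707,.2565]]))
E
```

```text
[0.57452856 0.06924172 0.26366183] [-1.79999535e+02 -7.74371493e-03  8.70443024e+01]
scene handle_hub 0.69 [277.8, 176.9, 323.5, 233.2]
scene spindle 0.6 [282.7, 139.1, 298.4, 154.1]
top handle_hub 0.66 [259.0, 175.4, 283.7, 189.1]
[[290.2180797  137.21163261]
 [290.76651779 148.50619189]
 [289.97572607 130.34463959]]
```

View pics/d5.png

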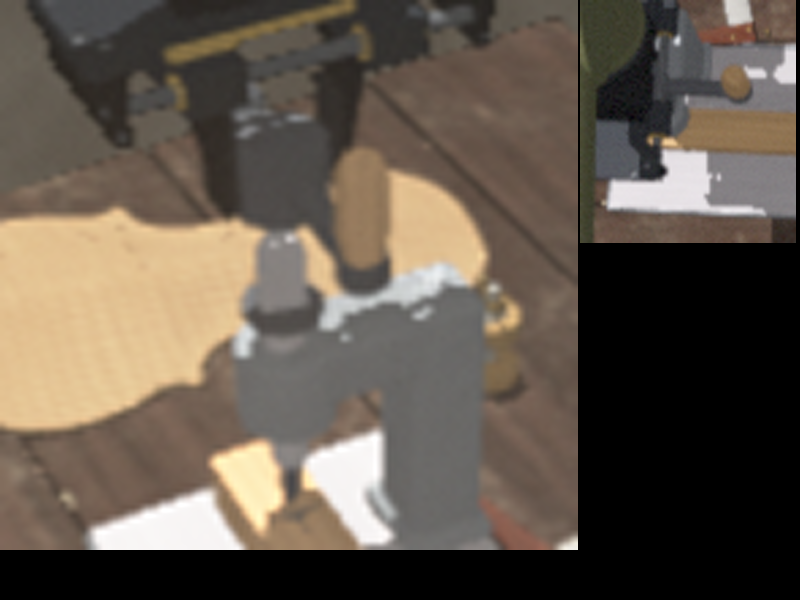

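Emit:
{"fn": "play_rows", "kwargs": {"steps": [[[0,0,0.01,0,0,0,0.04],[0,0,0.01,0,0,0,0.04],[0,0,0.003,0,0,0,0.04],[0,0,0.003,0,0,0,0.04],[0,0,0.002,0,0,0,0.04],[0,0,0,0,0,0,0.04]]]}}

```text
time_s: 26.6
tool_pos: [0.5747, 0.0711, 0.2354]
tool_rot: [-180.0, 0.0, 87.2]
force: [0.0, -0.1, -3.0]
grip_width: 0.0455
grasp_force: 40.0
```

Emit:
{"fn": "play_rows", "kwargs": {"steps": [[[0,0,0.002,0,0,0,0.04],[0,0,0.002,0,0,0,0.04],[0,0,0.001,0,0,0,0.04],[0,0,0,0,0,0,0.04]]]}}

```text
time_s: 27.0
tool_pos: [0.5747, 0.071, 0.2304]
tool_rot: [-180.0, -0.0, 87.2]
force: [0.4, 0.1, -3.5]
grip_width: 0.0454
grasp_force: 40.0
```

Emit:
{"fn": "play_rows", "kwargs": {"steps": [[[0,0,0.004,0,0,0,0.04],[0,0,0.004,0,0,0,0.04],[0,0,0.004,0,0,0,0.04],[0,0,0.004,0,0,0,0.04],[0,0,0.004,0,0,0,0.04],[0,0,0.002,0,0,0,0.04],[0,0,0,0,0,0,0.04]]]}}

```text
time_s: 27.7
tool_pos: [0.5746, 0.071, 0.2082]
tool_rot: [-180.0, 0.0, 87.2]
force: [-0.8, 0.2, -2.8]
grip_width: 0.0453
grasp_force: 40.0
```

Emit:
{"fn": "play_rows", "kwargs": {"steps": [[[0,0,0.001,0,0,0,0.04],[0,0,0.001,0,0,0,0.04],[0,0,0.001,0,0,0,0.04],[0,0,0.001,0,0,0,0.04],[0,0,0,0,0,0,0.04]]]}}

```text
time_s: 28.2
tool_pos: [0.5747, 0.071, 0.2045]
tool_rot: [-180.0, -0.0, 87.2]
force: [-0.4, 0.2, -2.6]
grip_width: 0.0455
grasp_force: 40.0
```

Emit:
{"fn": "play_rows", "kwargs": {"steps": [[[0,0,0.001,0,0,0,0.04],[0,0,0.001,0,0,0,0.04],[0,0,0.001,0,0,0,0.04],[0,0,0,0,0,0,0.04]]]}}

```text
time_s: 28.6
tool_pos: [0.575, 0.0711, 0.2039]
tool_rot: [180.0, -0.1, 87.2]
force: [-5.3, -1.0, 10.5]
grip_width: 0.0456
grasp_force: 40.0
```

Emit:
{"fn": "play_rows", "kwargs": {"steps": [[[0,0,0,0,0,0.12,0.04],[0,0,0,0,0,0.12,0.04],[0,0,0.001,0,0,0.12,0.04],[0,0,0.0012,0,0,0.12,0.04],[0,0,0.0012,0,0,0.12,0.04],[0,0,0.0012,0,0,0.12,0.04],[0,0,0,0,0,0,0.04]]]}}

```text
time_s: 29.3
tool_pos: [0.5753, 0.0709, 0.1991]
tool_rot: [180.0, -0.1, 45.8]
force: [-3.8, -1.1, 9.7]
grip_width: 0.0455
grasp_force: 40.0
```

```bash
python3 -c "
from cell import *
o=get_obs();print(o['wrist_torque'],o['force'],o['qpos'],o['tool_rot'],o['tool_pos'])"
```

```text
[-0.22133379  0.99607837 -0.06042143] [-3.84161968 -1.14206346  9.74826405] [-54.72516015  14.39420133  52.94026057  97.00351021 -11.94094267
  74.45231313 -43.63436159] [ 1.79987977e+02 -9.44265146e-02  4.58044153e+01] [0.57532347 0.07087606 0.19913549]
```

Emit:
{"fn": "play_rows", "kwargs": {"steps": [[[0,0,0.0012,0,0,0.12,0.04],[0,0,0.0012,0,0,0.12,0.04],[0,0,0.0012,0,0,0.12,0.04],[0,0,0.0012,0,0,0.12,0.04],[0,0,0.0012,0,0,0.12,0.04],[0,0,0.0012,0,0,0.12,0.04],[0,0,0.0012,0,0,0.12,0.04],[0,0,0.001,0,0,0.1,0.04],[0,0,0,0,0,0,0.04]]]}}

```text
time_s: 30.2
tool_pos: [0.5744, 0.0709, 0.1907]
tool_rot: [-179.9, 0.1, -8.0]
force: [-11.1, -0.4, 18.3]
grip_width: 0.0455
grasp_force: 40.0
```

```bash
python3 -c "
from cell import *
o=get_obs();print(o['wrist_torque'],o['force'],o['qpos'],o['tool_rot'],o['tool_pos'])"
```

```text
[-0.25430245  2.40957853 -0.09304078] [-11.09476766  -0.40877223  18.26746994] [-61.52906772  17.91017823  62.58234994  97.78476563 -16.54142452
  74.4748305  -93.54721449] [-1.79933062e+02  9.52622370e-02 -7.98997755e+00] [0.57442172 0.07087497 0.19071493]
```

Emit:
{"fn": "play_rows", "kwargs": {"steps": [[[0,0,0,0,0,0.1,0.04],[0,0,0.0005,0,0,0.1,0.04],[0,0,0.0005,0,0,0.1,0.04],[0,0,0,0,0,0,0.04]]]}}

```text
time_s: 30.6
tool_pos: [0.5767, 0.0706, 0.1906]
tool_rot: [-179.9, -0.2, -25.0]
force: [-5.4, -2.4, 18.8]
grip_width: 0.0454
grasp_force: 40.0
```

```bash
python3 -c "
from cell import *
o=get_obs();print(o['wrist_torque'],o['force'],o['qpos'],o['tool_rot'],o['tool_pos'])
for n in ('scene','top'):
  for s in silhouettes(n,'handle_hub')[:1]:print(n,s['p'],s['extent'])"
```

```text
[-0.46830991  1.38950216  0.6876865 ] [-5.37551505 -2.37548922 18.76651513] [ -63.52739698   19.32805932   65.71362801   97.79559065  -18.24535618
   74.53105165 -109.16315453] [-179.90264724   -0.2083254   -25.03174929] [0.57672344 0.07061784 0.19057084]
scene 0.74 [280.9, 109.2, 310.1, 146.2]
top 0.66 [259.0, 175.4, 283.7, 189.1]
```

Emit:
{"fn": "play_rows", "kwargs": {"steps": [[[0,0,0,0,0,0.08,0.04],[0,0,0,0,0,0,0.04],[0,0,0,0,0,0,0.04]]], "force": 60}}

```text
time_s: 31.0
tool_pos: [0.5772, 0.07, 0.1906]
tool_rot: [-179.9, -0.3, -29.5]
force: [-3.1, -2.0, 17.6]
grip_width: 0.0453
grasp_force: 60.0
```

```bash
python3 -c "
from cell import *
o=get_obs();print(o['wrist_torque'],o['force'],o['qpos'],o['tool_rot'],o['tool_pos'])"
```

```text
[-0.72029826  1.04246715  1.29105489] [-3.14425028 -1.98350702 17.55104584] [ -63.86839976   19.60959389   66.30790421   97.79797542  -18.54261213
   74.54337814 -113.28492602] [-179.90115621   -0.28660011  -29.45143049] [0.57720779 0.07003225 0.19060952]
```

Emit:
{"fn": "play_rows", "kwargs": {"steps": [[[0,0,-0.0005,0,0,-0.12,0.04],[0,0,-0.0005,0,0,-0.12,0.04],[0,0,-0.0005,0,0,-0.12,0.04],[0,0,-0.0005,0,0,-0.12,0.04],[0,0,-0.0005,0,0,-0.12,0.04],[0,0,-0.0012,0,0,-0.12,0.04],[0,0,-0.0012,0,0,-0.12,0.04],[0,0,-0.0012,0,0,-0.12,0.04],[0,0,0,0,0,0,0.04]]]}}

```text
time_s: 31.9
tool_pos: [0.5775, 0.0726, 0.1939]
tool_rot: [180.0, -0.4, 25.5]
force: [5.3, 2.2, -3.3]
grip_width: 0.0453
grasp_force: 60.0
```

```bash
python3 -c "
from cell import *
o=get_obs();print(o['wrist_torque'],o['force'],o['qpos'],o['tool_rot'],o['tool_pos'])"
```

```text
[ 0.53134093 -1.03525436 -0.04038305] [ 5.30233434  2.22675944 -3.31915056] [-56.37214342  15.28057218  55.08287005  97.39848366 -13.14733633
  73.72211789 -63.0680657 ] [179.9644333   -0.41552314  25.53732103] [0.57752176 0.07263852 0.19387993]
```

Emit:
{"fn": "play_rows", "kwargs": {"steps": [[[0,0,-0.0005,0,0,-0.12,0.04],[0,0,-0.001,0,0,-0.12,0.04],[0,0,-0.001,0,0,-0.12,0.04],[0,0,-0.0012,0,0,-0.12,0.04],[0,0,-0.0012,0,0,-0.12,0.04],[0,0,-0.0012,0,0,-0.12,0.04],[0,0,-0.0012,0,0,-0.12,0.04],[0,0,0,0,0,0,0.04]]]}}

```text
time_s: 32.7
tool_pos: [0.5759, 0.0744, 0.2019]
tool_rot: [179.9, -0.3, 73.7]
force: [-1.4, 5.1, 6.1]
grip_width: 0.0452
grasp_force: 60.0
```

```bash
python3 -c "
from cell import *
o=get_obs();print(o['wrist_torque'],o['force'],o['qpos'],o['tool_rot'],o['tool_pos'])
for n in ('scene','top'):
  for s in silhouettes(n,'handle_hub')[:1]:print(n,s['p'],s['extent'])"
```

```text
[ 1.07764331  0.34765045 -0.0873248 ] [-1.37280917  5.11717142  6.10308417] [-50.60689486  13.12896094  47.4179247   96.65838031 -10.30848006
  74.4159985  -17.46135624] [179.91802224  -0.34759189  73.72124272] [0.57589538 0.07437445 0.20189398]
scene 0.74 [280.9, 109.2, 310.1, 146.2]
top 0.66 [259.0, 175.4, 283.7, 189.1]
```

Emit:
{"fn": "play_rows", "kwargs": {"steps": [[[-0.001,0,-0.001,0,0,-0.12,0.04],[-0.001,0,-0.001,0,0,-0.12,0.04],[0,0,-0.0005,0,0,-0.12,0.04],[0,0,0,0,0,-0.12,0.04],[0,0,0,0,0,0,0.04]]]}}

```text
time_s: 33.3
tool_pos: [0.5747, 0.0739, 0.2051]
tool_rot: [179.8, -0.5, 101.1]
force: [-5.1, 8.5, 10.8]
grip_width: 0.0452
grasp_force: 60.0
```

```bash
python3 -c "
from cell import *
o=get_obs();print(o['wrist_torque'],o['force'],o['tool_rot'],o['tool_pos'])"
```

```text
[ 1.56754286  1.11403891 -0.85527492] [-5.12130467  8.48421626 10.79893883] [179.82421121  -0.46400737 101.13560985] [0.57465842 0.07392697 0.20514636]
```

Emit:
{"fn": "play_rows", "kwargs": {"steps": [[[-0.001,0,0,0,0,-0.08,0.04],[-0.001,0,0,0,0,0,0.04],[0,0,0,0,0,0,0.04]]]}}

```text
time_s: 33.6
tool_pos: [0.5749, 0.0723, 0.2051]
tool_rot: [179.8, -0.5, 105.6]
force: [-7.0, 8.6, 10.5]
grip_width: 0.0453
grasp_force: 60.0
```

```bash
python3 -c "
from cell import *
o=get_obs();print(o['wrist_torque'],o['force'],o['tool_rot'],o['tool_pos'])"
```

```text
[ 1.79114067  1.14771003 -0.96567759] [-7.04037615  8.59040435 10.45469742] [179.81075666  -0.47753164 105.5979159 ] [0.57487605 0.07229622 0.20509367]
```

Emit:
{"fn": "play_rows", "kwargs": {"steps": [[[0,0,0,0,0,0.1,0.04],[0,0,0,0,0,0,0.087],[0,0,0,0,0,0,0.087],[0,0,0,0,0,0,0.087],[0,0,0,0,0,0,0.087],[0,0,-0.02,0,0,0,0.087],[0,0,-0.04,0,0,0,0.087],[0,0,-0.04,0,0,0,0.087],[0,-0.04,-0.04,0,0,0,0.087],[0,-0.04,0,0,0,0,0.087],[0,-0.04,0,0,0,0,0.087],[0,0,0,0,0,0,0.087]]]}}

```text
time_s: 34.8
tool_pos: [0.458, 0.0459, 0.3388]
tool_rot: [179.9, -0.3, 99.8]
force: [0.8, 0.6, 0.6]
grip_width: 0.0869
grasp_force: 0.0
```

```bash
python3 - <<'E'
from m import *
o=get_obs();print(o["tool_pos"])
c=read_camera("scene");img=np.ascontiguousarray(c["frame"][:,:,::-1]);cv2.imwrite("pics/scene6.png",img)
s=silhouettes("scene","handle_hub")[0];print(s["p"],s["extent"])
# expected hub/knob when seated at spindle 0, handle yaw about -93+/-15
for yaw in (-108,-93,-78):
    d=np.array([np.cos(np.radians(yaw)),np.sin(np.radians(yaw))]);b=np.array([.5745,.071])
    print(yaw,proj(c,[np.r_[b,.232],np.r_[b+.085*d,.275],np.r_[b+.085*d,.227]]).round(1).tolist())
for t in ("punch","handle_knob"):
    for q in silhouettes("scene",t)[:2]:print(t,q["p"],q["extent"])
print("tip@0",proj(c,[[.5745,.071,.068],[.5745,.071,.06]]))
rep("bar right",edge(c,img,W(-.018,-.14),W(.018,-.14),.058,w=2.5))
rep("bar back",edge(c,img,W(.022,-.05),W(.022,-.13),.058,w=3))
E
```

```text
[0.45802006 0.0458833  0.33878652]Traceback (most recent call last):
  File "<stdin>", line 4, in <module>
IndexError: list index out of range
```

```bash
python3 - <<'E'
from m import *
c=read_camera("scene");img=np.ascontiguousarray(c["frame"][:,:,::-1])
for n in("scene","top"):
  ct=read_camera(n)
  for t in ("handle_hub","handle_knob","spindle","punch","caul_centre"):
    for q in silhouettes(n,t)[:2]:print(n,t,round(q["p"],2),q["extent"])
for yaw in (-108,-93,-78):
    d=np.array([np.cos(np.radians(yaw)),np.sin(np.radians(yaw))]);b=np.array([.5745,.071])
    print(yaw,proj(c,[np.r_[b,.232],np.r_[b+.085*d,.275],np.r_[b+.085*d,.227]]).round(1).tolist())
i0=cv2.imread("pics/scene0.png");m=np.abs(img.astype(int)-i0).sum(2)>60
h=cv2.cvtColor(img,cv2.COLOR_BGR2HSV)
w=(m&(h[...,1]>90)&(h[...,2]>90)).astype(np.uint8);w[:100]=0;w[215:]=0;w[:,:270]=0;w[:,360:]=0
n,l,st,ce=cv2.connectedComponentsWithStats(w);print([(st[i].tolist()) for i in range(1,n) if st[i][4]>15])
rep("bar right",edge(c,img,W(-.018,-.14),W(.018,-.14),.058,w=2.5))
rep("bar back",edge(c,img,W(.022,-.05),W(.022,-.13),.058,w=3))
# column profile under the punch
u=proj(c,[[.5745,.071,z/1000] for z in range(56,76,2)]);g=cv2.cvtColor(img,cv2.COLOR_BGR2GRAY);print([(int(round(y)),int(g[int(round(y)),int(round(x))])) for x,y in u])
E
```

```text
scene handle_knob 0.83 [274.0, 132.5, 317.3, 163.2]
scene spindle 0.45 [285.2, 137.7, 296.1, 139.6]
scene punch 0.15 [237.7, 251.5, 276.6, 281.6]
scene caul_centre 0.94 [276.7, 175.7, 321.7, 233.8]
top handle_hub 0.83 [261.1, 173.1, 289.2, 189.7]
top handle_knob 0.67 [262.4, 169.6, 288.4, 188.3]
top spindle 0.43 [257.5, 170.7, 287.4, 186.2]
top punch 0.59 [224.6, 133.5, 236.3, 147.7]
top caul_centre 0.56 [259.9, 191.4, 310.1, 204.4]
top caul_centre 0.3 [259.0, 172.7, 288.6, 183.2]
-108 [[290.5, 138.2], [296.4, 145.1], [297.0, 161.1]]
-93 [[290.5, 138.2], [305.5, 143.1], [305.7, 159.1]]
-78 [[290.5, 138.2], [313.4, 139.7], [313.3, 155.7]]
[[310, 142, 9, 16, 96], [278, 175, 13, 19, 67], [295, 198, 21, 12, 35], [294, 202, 18, 13, 23]]
bar right [   2.54 -140.31] ang rel -89.64
bar back [ 20.98 -87.61] ang rel 0.52
[(188, 105), (188, 105), (187, 116), (187, 116), (186, 117), (186, 117), (185, 119), (185, 119), (184, 103), (184, 103)]
```

```bash
python3 -c "
from cell import *
print(sign_off())"
```

```text
the job is handed in; nothing more can be done
None
```

I handed the job in at about 35 s: the bar's mark measures within roughly 1 mm of the punch axis along the bar, with the bar against the fence and square to about half a degree. The handle is fully down on its collar, and I turned it to the lower stop and back to the upper stop. The spool clamp, tin and other bystanders were not deliberately touched. My 10-picture limit was used up, so I checked the final state only by measurement.

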